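# Lay out a mosaic place for the next student

## Task

Lay out the green tray for the next mosaic student: stand the cork ring flat in the middle of the tray, between the two dishes, and set the glass globe upright on top of the ring, seated in it, without dropping it. Stand the jar of red tiles directly behind the dish of red tiles and the jar of gold tiles directly behind the dish of gold tiles, and the glue bottle directly behind the globe, between the two jars, all upright on the tray floor ('behind' means towards the tray's far long edge, away from the robot). Leave the jar of white tiles and the pot of brushes where they are.

Things in the scene. Friction and masses are not known exactly. Their poses are not given: they have to be found in the camera images.
- tray: Bright green tray, fixed, 270 mm (x, near to far edge) by 320 mm (y, right to left), walls 4 mm thick, 22 mm high, with a rounded lip (top 26 mm above the table, 282 x 332 mm overall); the floor's top is 4 mm above the table. Origin: centre of its underside. x points to its far edge, y to its left seen from the robot; turned up to 9 degrees. Stray beads in the near part are only decoration.
- dish_red: Low white china dish, 76 mm across and 16 mm high, filled with dark red glass tiles, fixed on the tray floor, about 105 mm left or right of the tray's middle (which side differs from start to start). Origin: centre of its underside. Its axes are parallel to the tray's: x towards the tray's far edge ('behind' the dish), y to the left.
- dish_gold: Low white china dish, 76 mm across and 16 mm high, filled with gold-yellow glass tiles, fixed on the tray floor, about 105 mm left or right of the tray's middle (which side differs from start to start). Origin: centre of its underside. Its axes are parallel to the tray's: x towards the tray's far edge ('behind' the dish), y to the left.
- ring: Loose cork ring that keeps round glass from rolling, light brown, 66 mm outside, 52 mm bore, 22 mm high, about 40 g, lying flat. Origin: centre of its underside, z up. It can be gripped across its outside.
- globe: Clear glass globe partly covered with red, gold and white tiles, 140 g: foot 10 mm high tapering from 45 down to 36 mm, above it a flat 62 mm shoulder that rests on the ring; ball 84 mm across, centre 38 mm up; open straight collar 58 mm across (60 at the gold rim) from 69 to 94 mm. Grip across the collar, TCP 92 mm up. Origin: centre of the foot's underside. Seated, it is 12 mm above the ring's.
- jar_red: Closed round screw-top jar of dark red glass tiles, standing upright: clear body 50 mm across, black lid of the same width, total height 68 mm, about 160 g; on the lid is a 30 mm square of nine dark red sample tiles. Origin: centre of its underside, z up; round, so its yaw does not matter.
- jar_gold: Closed round screw-top jar of gold-yellow glass tiles, standing upright: clear body 50 mm across, black lid of the same width, total height 68 mm, about 160 g; on the lid is a 30 mm square of nine gold-yellow sample tiles. Origin: centre of its underside, z up; round, so its yaw does not matter.
- glue: White plastic glue bottle with a blue band, upright: body 38 mm across and straight up to 60 mm, then a shoulder and a narrow nozzle up to 98 mm; about 90 g. Origin: centre of its underside, z up.
- jar_white: Closed round screw-top jar of white glass tiles, standing upright: clear body 50 mm across, black lid of the same width, total height 68 mm, about 160 g; on the lid is a 30 mm square of nine white sample tiles. It is not needed: leave it where it is. Origin: centre of its underside, z up; round, so its yaw does not matter.
- brush_pot: Blue china pot, 74 mm across and 95 mm high, with brushes sticking out to about 210 mm above the table, standing loose to the right, beyond the tray. Leave it where it is. Origin: centre of its underside.
Mind the look-alikes: they are no part of the job. What is shaped like the dish_gold but pink or turquoise is not meant.

How it is judged:
At the end, for the whole second after the job is handed in: All upright, released, at rest: ring flat on the tray floor, 13 mm from tray centre at most; globe seated in it (6 mm, foot 9-15.5 mm up); on the floor, each jar 60-120 mm behind its colour's dish, 15 mm sideways; glue 55-115 mm behind tray centre, 15 mm sideways (horizontal distance between ring and tray below 0.013 m and z of ring in the frame of tray between 0 and 0.009 m and angle between each of ring, globe, jar_red, jar_gold, glue's own z axis and vertical below 0.08 rad and horizontal distance between globe and ring below 0.006 m and z of globe in the frame of ring between 0.009 and 0.0155 m and x of jar_red in the frame of dish_red between 0.06 and 0.12 m and y of jar_red in the frame of dish_red between -0.015 and 0.015 m and z of jar_red in the frame of tray between 0 and 0.009 m and x of jar_gold in the frame of dish_gold between 0.06 and 0.12 m and y of jar_gold in the frame of dish_gold between -0.015 and 0.015 m and z of jar_gold in the frame of tray between 0 and 0.009 m and x of glue in the frame of tray between 0.055 and 0.115 m and y of glue in the frame of tray between -0.015 and 0.015 m and z of glue in the frame of tray between 0 and 0.009 m and linear speed of each of ring, globe, jar_red, jar_gold, glue below 0.02 m/s); the robot touches nothing.
It fails at once if the jar of white tiles is disturbed (moved more than 20 mm) (distance of jar_white from where it was at the start of the episode above 0.02 m).
It fails at once if the pot of brushes is disturbed (moved more than 20 mm) (distance of brush_pot from where it was at the start of the episode above 0.02 m).
It fails at once if the glass globe is dropped (it falls free, out of the fingers, faster than 0.6 m/s, that is by some 20 mm) (contact force between globe and the fingers below 0.02 N and linear speed of globe above 0.6 m/s).
It also fails if it takes over 128 s, if anything falls off the work surface, if the arm or the gripper's body presses on something with over 40 N, if the wrist force passes 120 N, or if a joint passes its speed limit or range.

## Robot

A 6-joint arm with a two-finger parallel gripper is mounted at the origin on the work surface. World frame = base frame: x ahead of the robot, y to its left, z up, the work surface at z = 0. Lengths are in m, angles in rad, forces in N, time in s.
With the tool pointing down it reaches from about 0.35 to 0.775 m from the base axis. Payload 5.5 kg.
Tool frame: the origin (TCP) lies between the finger pads, 19 mm behind the fingertips; this is the grasp point; z points along the fingers, y is the line along which they close (so a half turn about z gives the same grasp; the last joint's range is limited). The gripper opens to 85 mm and grips with 20 to 120 N. Pads are 22 mm wide; open, the fingers measure 114 mm over their backs; the gripper's body (76 mm by 85 mm) begins 54 mm behind the grasp point. The pads swing forward as they close: fully open they stand 13 mm farther back than shut.
Start: joints at [-1.248, 0.313, 0.046, 1.304, 0, 1.431], TCP at [0.257, -0.515, 0.25] pointing down, gripper open.
Joint ranges: [-2.76, 2.76], [-0.86, 1.69], [-1.03, 1.26], [-2.2, 2.34], [-1.47, 1.5], [-3.14, 3.14]. Speed limits (rad/s): [2.57, 2.57, 3.14, 3.14, 3.14, 3.14].

## Interface

Orientations are given as a unit quaternion [w, x, y, z].
In Python, from workcell import env gives the robot as it stands.
- The arm moves only by the tool move_arm, never from a script. Its argument "targets" is a list of rows, each a list of 3 entries, a list of its own where there are three numbers: the shift along the tool's x, y, z in mm, then the turn, a rotation vector about the tool's x, y, z in units of 10 degrees (1.0 is 10 degrees), then the closure, from -1 (fully open) to 1 (shut). In form: [[[dx, dy, dz], [ax, ay, az], gripper], ...]. A call has 1 to 5 rows; each row is the pose to reach, as a shift and turn from the pose commanded when the call began, along the tool's axes at that moment; what a row does not reach only later rows make up. A row lasts 1/8 s, in which the tool goes at most 62.5 mm and 10.7 degrees, less where a joint would pass 70% of its speed; a pose out of reach is approached as far as the arm can. A call with a gripper value outside its range is refused whole. The fingers move at their own pace and stop on an object; "squeeze" is the grip in N (left out, the last holds). Time passes only in rows, so rows that repeat a pose let the fingers close. It gives the time, the measured TCP pose, the force, the opening and the grip force at its end, in the units of the state.
- env.get_state(): the state, without advancing time (a new reading comes with each control period).
- env.read_camera(name): name is "side" or "top" or "wrist"; returns a dict with "pixels" (400x640x3 uint8, red, green, blue), "fovy" (degrees; the focal length in pixels is half the picture's height over the tangent of half this angle, whatever the lens; pixels are square), "cx", "cy" (the principal point, pixels), "dist_coeffs" ([k1, k2, p1, p2, k3] as OpenCV has them; the pictures are not rectified), "extrinsics" (4x4, takes a point from world to camera coordinates); the wrist camera has in their place "mount" (4x4, takes a point from camera to tool coordinates, whose origin is the TCP and whose axes are the flange's). Camera axes: x right, y up, looking along -z (the intrinsics and any distortion apply to the point x, -y, -z); pixel columns grow to the right and rows downward; lengths in m; the calibration is good to about 2 mm. A picture is of the moment at which its call begins: read the wrist's pose just before it. There is no depth.
- env.hand_in(): hands the job in; it is judged then, once.
Trained networks look in a picture, given as the dict that the camera call returned (one of the last four; its "shot" number tells which), for a name from the list of things; names that differ only in an ending like _2 or _b are one class to them, and where a whole thing is asked for, a point or a joint stands for the part that bears it (a point fixed in the world has none). Each returns a list of dicts, best first, with "confidence" (0 to 1); they miss things now and then, are a little off and sometimes report something else, mostly with a low value. They report only what shows in the picture. A call takes as long as a camera call. They do not tell look-alikes from the thing itself.
- env.spot_in(thing, picture): "centre" ([x, y, z] in m, in world coordinates, good to about 4 mm: the middle of the surface that is visible of it).
- env.regions_of(thing, picture): "mask" (400x640 bool, what is visible of it).
- env.landmark_of(thing, picture): "centre" ([x, y, z] in m, in world coordinates, good to about 4 mm: a listed point, or the origin of a listed thing).
The state is a dict: "clock": time; "joint_pos": joint angles; "qvel": joint speeds; "tau": joint torques, N m; "tcp_pos": TCP position; "orientation": TCP orientation; "wrist_force": force on the tool from outside, world axes, zero at the start; "ft_torque": the same for the moment, N m; "finger_gap": finger opening in m; "grip_force": force on a finger pad.
Only numpy, scipy, OpenCV 4.12 (cv2) and the standard library are available. Lean on these libraries where they do the work, as an engineer would, in place of code of your own. Each camera call takes 0.05 s, during which the arm holds its last target. There are 200 camera calls.

## Working session

There is one attempt and no reset: what is moved stays moved. The work goes in short steps, Python scripts to look and compute and a tool call to move; the robot and the scene stay as the last step left them, time stands still between calls to the robot, and variables do not carry over. Pictures are saved under pics/ and viewed, at most 14 in all, crops included, and the job is handed in when it is done.

Besides the shell and the picture viewer there is one more tool, called after "Request:" as name([rows], argument=value, ...), one row to a line, values as JSON. move_arm: Moves the arm, as the interface text tells. Its arguments: {"type":"object","properties":{"targets":{"type":"array","items":{"type":"array"}},"squeeze":{"type":"number"}},"required":["targets"]}

```bash
ls; mkdir -p pics; cat > h.py <<'E'
import numpy as np, cv2
from workcell import env
from scipy.spatial.transform import Rotation as R
def save(p,n): cv2.imwrite('pics/'+n,cv2.cvtColor(p['pixels'],cv2.COLOR_RGB2BGR))
def f(p): return 200/np.tan(np.radians(p['fovy'])/2)
def K(p): return np.array([[f(p),0,p['cx']],[0,f(p),p['cy']],[0,0,1]])
def ext(p,st=None):
    if 'extrinsics' in p: return np.array(p['extrinsics'])
    T=np.eye(4); q=st['orientation']; T[:3,:3]=R.from_quat([q[1],q[2],q[3],q[0]]).as_matrix(); T[:3,3]=st['tcp_pos']
    return np.linalg.inv(T@np.array(p['mount']))
def proj(p,X,st=None):
    E=ext(p,st); c=(E@np.append(X,1))[:3]; c=c*[1,-1,-1]
    return cv2.projectPoints(c[None],np.zeros(3),np.zeros(3),K(p),np.array(p['dist_coeffs']))[0].ravel()
def ray(p,uv,z,st=None):
    E=np.linalg.inv(ext(p,st)); n=cv2.undistortPoints(np.array([[uv]],float),K(p),np.array(p['dist_coeffs'])).ravel()
    d=E[:3,:3]@np.array([n[0],-n[1],-1]); o=E[:3,3]; return o+d*(z-o[2])/d[2]
E
python3 - <<'E'
from h import *
s=env.get_state(); print(s['clock'],s['tcp_pos'],s['orientation'],s['finger_gap'])
for c in ['top','side']:
    p=env.read_camera(c); save(p,c+'0.png')
    print(c,p['fovy'],p['dist_coeffs'])
    for t in ['tray','dish_red','dish_gold','ring','globe','jar_red','jar_gold','glue','jar_white','brush_pot']:
        for d in env.landmark_of(t,p):
            if d['confidence']>.2: print(t,np.round(d['centre'],3),round(d['confidence'],2),proj(p,d['centre']).round())
E
```

```text
pics
0.0 [ 0.25655265 -0.51405254  0.24909638] [-9.13867256e-04  9.73344637e-01  2.29345538e-01 -8.39830682e-05] 0.08550139638730979
top 42.08942574440907 [-0.12056673  0.          0.          0.          0.        ]
tray [ 0.558 -0.005 -0.   ] 0.65 [324. 203.]
tray [0.55  0.096 0.007] 0.63 [285. 205.]
dish_red [ 0.58  -0.115  0.002] 0.97 [365. 195.]
dish_gold [0.55  0.098 0.003] 0.93 [285. 205.]
dish_gold [0.663 0.243 0.002] 0.92 [231. 163.]
dish_gold [ 0.806 -0.01   0.   ] 0.83 [327. 113.]
dish_gold [0.309 0.169 0.003] 0.66 [255. 298.]
ring [ 0.538 -0.43   0.003] 0.73 [484. 212.]
ring [ 0.459 -0.336  0.002] 0.55 [450. 242.]
globe [ 0.456  0.332 -0.001] 0.87 [195. 240.]
globe [ 0.557 -0.008  0.002] 0.31 [325. 203.]
jar_red [ 0.542  0.442 -0.001] 0.78 [156. 207.]
glue [ 0.46  -0.334 -0.   ] 0.74 [449. 242.]
glue [ 0.541  0.441 -0.001] 0.47 [156. 207.]
jar_white [ 0.594 -0.336  0.007] 0.79 [449. 191.]
brush_pot [ 0.726 -0.277 -0.002] 0.89 [425. 143.]
brush_pot [ 0.596 -0.335  0.003] 0.64 [448. 190.]
side 45.57417981859281 [-0.07717335  0.          0.          0.          0.        ]
tray [ 0.56  -0.006 -0.002] 0.96 [323. 220.]
dish_red [ 0.578 -0.114  0.004] 0.81 [334. 244.]
dish_gold [ 0.807 -0.013 -0.003] 0.73 [417. 220.]
dish_gold [0.308 0.166 0.004] 0.61 [232. 185.]
dish_gold [0.551 0.089 0.003] 0.54 [318. 199.]
dish_gold [0.661 0.244 0.001] 0.52 [350. 171.]
ring [ 0.541 -0.43  -0.002] 0.63 [328. 351.]
ring [ 0.457 -0.334 -0.003] 0.32 [284. 315.]
globe [0.459 0.333 0.004] 0.83 [284. 157.]
jar_red [ 0.542  0.436 -0.001] 0.81 [309. 144.]
jar_gold [0.593 0.332 0.   ] 0.58 [326. 158.]
glue [ 0.458 -0.336 -0.003] 0.62 [284. 315.]
jar_white [ 0.592 -0.336 -0.003] 0.92 [350. 313.]
jar_white [0.549 0.091 0.001] 0.41 [317. 199.]
brush_pot [ 0.721 -0.279  0.002] 0.68 [406. 291.]
```

View pics/top0.png

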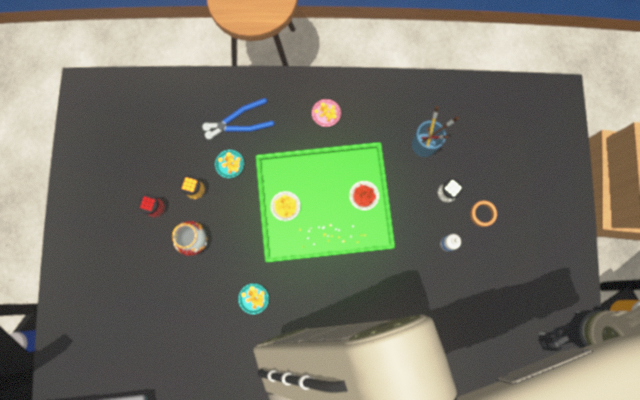

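View pics/side0.png

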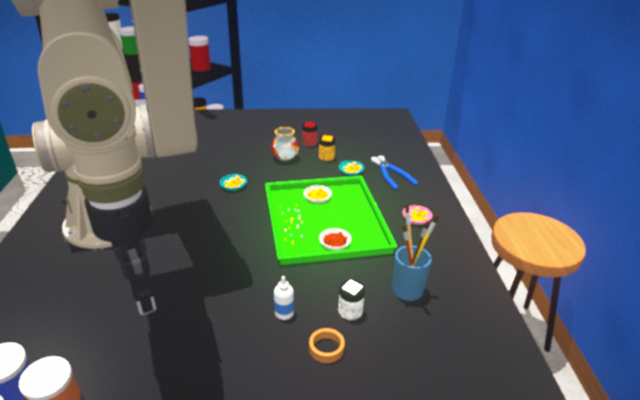

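The top view shows the tray centred at about (325,202), with the red dish at (364,195) and the gold dish at (285,205).

- **Gold dish look-alikes:** the turquoise dishes at (229,163) and (254,298) and the pink one at (326,112). I choose the white one inside the tray.
- **Jars:** red (152,205), gold (193,188), white (450,190).
- **Others:** the ring is at (484,212), the glue at (450,242) and the globe at (189,238).

```bash
cat >> h.py <<'E'
def plan(x,y,z,yaw=None):
    s=env.get_state(); q=s['orientation']; r=R.from_quat([q[1],q[2],q[3],q[0]])
    d=r.inv().apply(np.array([x,y,z])-s['tcp_pos'])*1000
    m=r.as_matrix(); cy=np.degrees(np.arctan2(m[1,0],m[0,0]))
    print('t',round(s['clock'],2),'tcp',np.round(s['tcp_pos'],4),'yaw',round(cy,1),'shift',np.round(d,1), end=' ')
    if yaw is not None:
        t=R.from_euler('z',yaw,degrees=True)*R.from_matrix(np.diag([1.,-1,-1]))
        print('rotvec',np.round((r.inv()*t).as_rotvec(degrees=True)/10,2), end=' ')
    print('gap',round(s['finger_gap'],4),'F',np.round(s['wrist_force'],1),'grip',round(float(np.max(s['grip_force'])),1),'j1,j6',np.round([s['joint_pos'][0],s['joint_pos'][5]],2))
E
python3 - <<'E'
from h import *
from scipy.optimize import least_squares
res=[]
for c in ['top','side']:
    p=env.read_camera(c); im=p['pixels']; hsv=cv2.cvtColor(im,cv2.COLOR_RGB2HSV)
    m=cv2.inRange(hsv,(50,150,60),(70,255,255)); n,l,st,_=cv2.connectedComponentsWithStats(m); m=(l==1+np.argmax(st[1:,4])).astype(np.uint8)
    cn=max(cv2.findContours(m,0,2)[0],key=cv2.contourArea)
    if c=='top':
        pts=np.array([ray(p,q,.024)[:2] for q in cn[:,0].astype(float)])
        r=cv2.minAreaRect((pts*1000).astype(np.float32)); print(r)
    else:
        pts=np.array([ray(p,q,.024)[:2] for q in cn[:,0].astype(float)]); print(cv2.minAreaRect((pts*1000).astype(np.float32)))
    crop=im[80:260,130:520] if c=='top' else None
    if crop is not None: cv2.imwrite('pics/crop.png',cv2.resize(cv2.cvtColor(crop,cv2.COLOR_RGB2BGR),None,fx=2,fy=2,interpolation=cv2.INTER_CUBIC))
    for t,z in [('dish_red',.018),('dish_gold',.018),('ring',.022),('jar_red',0),('jar_gold',0),('glue',0),('globe',0)]:
        for d in env.regions_of(t,p)[:1]:
            v,u=np.nonzero(d['mask']); print(c,t,len(u),round(d['confidence'],2),np.round([u.mean(),v.mean()]),ray(p,(u.mean(),v.mean()),z).round(4)[:2])
plan(.539,-.43,.2,188)
E
```

```text
((560.8594970703125, -5.185791015625), (281.9280090332031, 331.9302978515625), 6.913055419921875)
top dish_red 575 0.61 [364. 195.] [ 0.5772 -0.1081]
top dish_gold 633 0.92 [229. 163.] [0.6584 0.2467]
top ring 279 0.49 [483. 212.] [ 0.5351 -0.4212]
top jar_red 387 0.77 [151. 206.] [0.5446 0.455 ]
top glue 239 0.51 [450. 242.] [ 0.4591 -0.337 ]
top globe 847 0.6 [189. 238.] [0.4604 0.3462]
((564.5880126953125, -14.93524169921875), (286.1725158691406, 362.9749450683594), 6.986988067626953)
side dish_red 514 0.95 [335. 238.] [ 0.5803 -0.1115]
side dish_gold 367 0.88 [419. 215.] [ 0.8093 -0.019 ]
side ring 753 0.73 [326. 346.] [ 0.5356 -0.4376]
side jar_red 350 0.86 [309. 133.] [0.5459 0.5193]
side jar_gold 372 0.97 [327. 147.] [0.6009 0.4081]
side glue 720 0.72 [284. 300.] [ 0.4566 -0.2955]
side globe 676 0.79 [285. 144.] [0.4598 0.4386]
t 1.9 tcp [ 0.2567 -0.5146  0.25  ] yaw 26.5 shift [290.4  50.3  50. ] rotvec [  0.     0.   -16.15] gap 0.0857 F [ 0.3 -0.1 -0.3] grip 0.0 j1,j6 [-1.25  1.43]
```

View pics/crop.png

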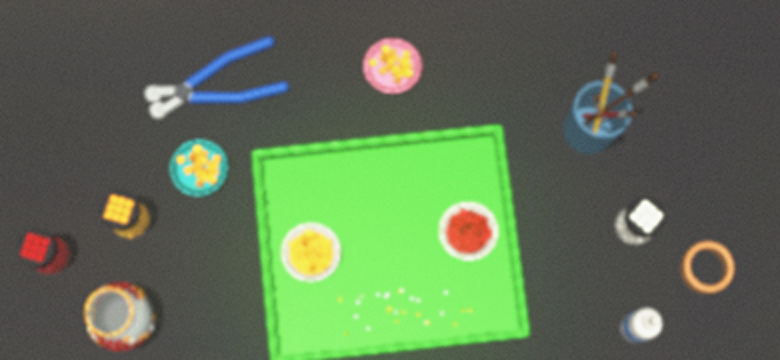

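The crop confirms it: the gold dish is the white one in the tray at crop (311,252), and the red dish is at (468,231). The lids are red at (38,248), gold at (120,210) and white at (646,217). Next I go above the ring.

Request:
move_arm([
  [[60,10,10],[0,0,-1.05],-1],
  [[120,20,20],[0,0,-2.1],-1],
  [[180,30,30],[0,0,-3.15],-1],
  [[240,42,42],[0,0,-4.2],-1],
  [[290,50,50],[0,0,-5.25],-1],
])

```text
clock: 2.52
tcp_pos: [0.5407, -0.4288, 0.1992]
orientation: [-0.0, 0.769, 0.639, -0.0]
wrist_force: [-0.3, -0.2, -0.0]
finger_gap: 0.0854
grip_force: 0.0
```

Request:
move_arm([
  [[0,0,0],[0,0,-1.05],-1],
  [[0,0,0],[0,0,-2.1],-1],
  [[0,0,0],[0,0,-3.15],-1],
  [[0,0,0],[0,0,-4.2],-1],
  [[0,0,0],[0,0,-5.25],-1],
])

```text
clock: 3.15
tcp_pos: [0.5385, -0.4298, 0.1998]
orientation: [-0.0, 0.408, 0.913, 0.0]
wrist_force: [1.1, 0.2, -0.3]
finger_gap: 0.0853
grip_force: 0.0
```

Request:
move_arm([
  [[0,0,0],[0,0,-1.05],-1],
  [[0,0,0],[0,0,-2.1],-1],
  [[0,0,0],[0,0,-3.15],-1],
  [[0,0,0],[0,0,-4.2],-1],
  [[0,0,0],[0,0,-5.25],-1],
])

```text
clock: 3.78
tcp_pos: [0.5385, -0.4298, 0.1999]
orientation: [-0.0, -0.038, 0.999, 0.0]
wrist_force: [0.3, -0.3, -0.5]
finger_gap: 0.0855
grip_force: 0.0
```

```bash
python3 - <<'E'
from h import *
s=env.get_state(); p=env.read_camera('wrist'); save(p,'w1.png')
for t,z in [('ring',.022),('glue',.098)]:
    for d in env.landmark_of(t,p)[:1]: print(t,d['centre'].round(4) if hasattr(d['centre'],'round') else d['centre'],d['confidence'],proj(p,d['centre'],s))
    for d in env.regions_of(t,p)[:1]:
        c=max(cv2.findContours(d['mask'].astype(np.uint8),0,2)[0],key=cv2.contourArea); e=cv2.fitEllipse(c); print(e,ray(p,e[0],z,s).round(4),d['confidence'])
plan(.539,-.43,.2,187)
E
```

```text
((320.1301574707031, 180.14129638671875), (69.96072387695312, 71.68276977539062), 173.0713653564453) [ 0.5345 -0.4305  0.022 ] 0.77
glue [0.4553, -0.3294, -0.0018] 0.73 [435.2859329   99.58927753]
((447.4842224121094, 99.4067611694336), (52.23310852050781, 74.07058715820312), 77.15679168701172) [ 0.4599 -0.3543  0.098 ] 0.74
t 4.03 tcp [ 0.5385 -0.4298  0.2   ] yaw -176.2 shift [-0.5 -0.2 -0. ] rotvec [-0.   -0.   -0.32] gap 0.0851 F [-0.2 -0.4  0.1] grip 0.0 j1,j6 [-0.79 -0.86]
```

View pics/w1.png

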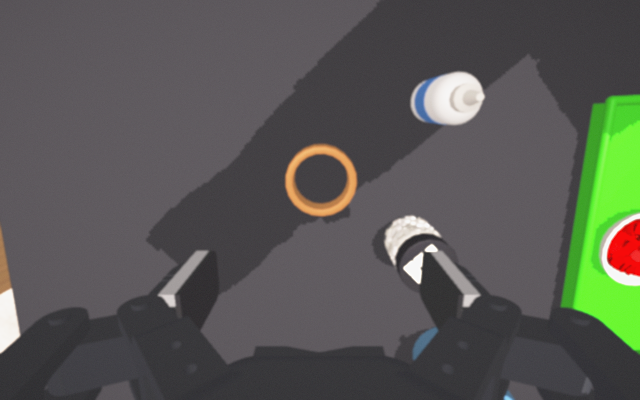

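The wrist view shows the ring at (320,180), about 4 mm off the TCP. The glue is at (447,98) and the white jar at (415,245).

Request:
move_arm([
  [[2,0,50],[0,0,-0.3],-1],
  [[4,-1,100],[0,0,-0.3],-1],
  [[4,-1,150],[0,0,-0.3],-1],
  [[4,-1,178],[0,0,-0.3],-1],
  [[4,-1,184],[0,0,-0.3],-1],
])

```text
clock: 4.65
tcp_pos: [0.5332, -0.4297, 0.0134]
orientation: [-0.002, -0.06, 0.998, 0.002]
wrist_force: [0.1, 1.0, 0.3]
finger_gap: 0.0852
grip_force: 0.0
```

Request:
move_arm([
  [[0,0,0],[0,0,0],1],
  [[0,0,0],[0,0,0],1],
  [[0,0,0],[0,0,0],1],
  [[0,0,0],[0,0,0],1],
], squeeze=30)

```text
clock: 5.15
tcp_pos: [0.5353, -0.4319, 0.0175]
orientation: [0.001, -0.061, 0.998, -0.001]
wrist_force: [-1.3, -0.4, 4.5]
finger_gap: 0.0659
grip_force: 33.7
```

Request:
move_arm([
  [[0,0,-50],[0,0,0],1],
  [[0,0,-90],[0,0,0],1],
])

```text
clock: 5.4
tcp_pos: [0.5346, -0.4311, 0.1074]
orientation: [0.0, -0.061, 0.998, -0.0]
wrist_force: [0.5, -0.7, -0.5]
finger_gap: 0.066
grip_force: 33.9
```

```bash
python3 - <<'E'
from h import *
s=env.get_state(); p=env.read_camera('wrist')
for d in env.regions_of('ring',p)[:1]:
    v,u=np.nonzero(d['mask']); print(u.min(),u.max(),v.min(),v.max(),d['confidence'])
    c=[(u.min()+u.max())/2,(v.min()+v.max())/2]; print(c,ray(p,c,s['tcp_pos'][2],s).round(4),s['tcp_pos'])
plan(.5609,-.0052,.1,187)
E
```

```text
632 639 348 375 0.25
[np.float64(635.5), np.float64(361.5)] [ 0.5575 -0.2909  0.1074] [ 0.53458185 -0.4311312   0.10736844]
t 5.5 tcp [ 0.5371 -0.4336  0.1123] yaw -173.0 shift [-75.9 422.3   9.4] rotvec [-0.05  0.03  0.  ] gap 0.066 F [ 0.2 -0.7 -0. ] grip 33.9 j1,j6 [-0.8  -0.92]
```

Request:
move_arm([
  [[-10,55,-30],[0,0,0],1],
  [[-20,112,-40],[0,0,0],1],
  [[-31,170,-40],[0,0,0],1],
  [[-41,230,-40],[0,0,0],1],
  [[-52,290,-40],[0,0,0],1],
])

```text
clock: 6.12
tcp_pos: [0.5504, -0.135, 0.1456]
orientation: [-0.0, -0.061, 0.998, 0.0]
wrist_force: [1.3, -0.6, -0.6]
finger_gap: 0.0659
grip_force: 33.9
```

Request:
move_arm([
  [[-10,55,0],[0,0,0],1],
  [[-20,110,0],[0,0,0],1],
  [[-23,132,0],[0,0,0],1],
  [[-23,132,0],[0,0,0],1],
])

```text
clock: 6.62
tcp_pos: [0.557, -0.0013, 0.1456]
orientation: [-0.0, -0.063, 0.998, 0.0]
wrist_force: [-0.2, -0.7, -0.8]
finger_gap: 0.066
grip_force: 33.9
```

```bash
python3 - <<'E'
from h import *
plan(.5609,-.0052,.06,187)
s=env.get_state(); p=env.read_camera('wrist'); save(p,'w2.png')
for t in ['dish_red','dish_gold']:
  for d in env.regions_of(t,p)[:2]:
    c=max(cv2.findContours(d['mask'].astype(np.uint8),0,2)[0],key=cv2.contourArea); e=cv2.fitEllipse(c); print(t,np.round(e[0]),np.round(e[1]),ray(p,e[0],.02,s).round(4),d['confidence'])
E
```

```text
t 6.62 tcp [ 0.557  -0.0013  0.1456] yaw -172.8 shift [-3.4 -4.4 85.6] rotvec [ 0.   -0.    0.02] gap 0.066 F [-0.2 -0.7 -0.8] grip 33.9 j1,j6 [-0.15 -0.27]
dish_red [173. 208.] [ 90. 101.] [ 0.578  -0.1139  0.02  ] 0.89
dish_red [440. 202.] [ 90. 100.] [0.5474 0.0903 0.02  ] 0.65
dish_gold [440. 202.] [ 91. 100.] [0.5474 0.0903 0.02  ] 0.95
dish_gold [597. 326.] [34. 80.] [0.6378 0.2456 0.02  ] 0.89
```

View pics/w2.png

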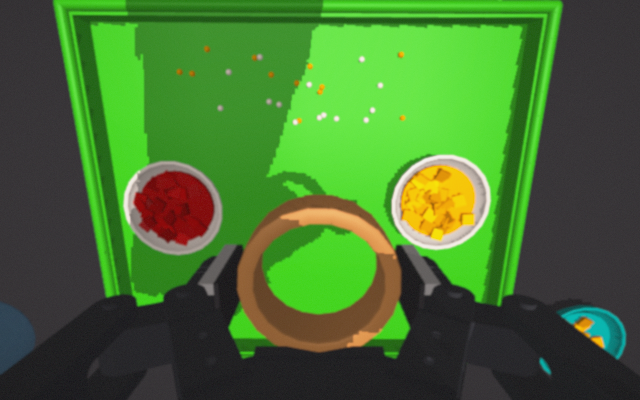

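The wrist view shows the ring held level between the pads at (320,275), with the red dish at (173,208) and the gold dish at (440,202). I lower the ring.

Request:
move_arm([
  [[-3,-6,50],[0,0,0],1],
  [[-3,-6,95],[0,0,0],1],
  [[-3,-6,115],[0,0,0],1],
  [[-3,-6,123],[0,0,0],1],
  [[-3,-6,124],[0,0,0],1],
])

```text
clock: 7.4
tcp_pos: [0.5615, -0.0098, 0.0222]
orientation: [0.0, -0.06, 0.998, -0.0]
wrist_force: [-0.6, 0.3, 0.9]
finger_gap: 0.0659
grip_force: 33.9
```

Request:
move_arm([
  [[0,0,0],[0,0,0],-0.7],
  [[0,0,0],[0,0,0],-1],
  [[0,0,0],[0,0,0],-1],
  [[0,0,-40],[0,0,0],-1],
  [[0,0,-100],[0,0,0],-1],
])

```text
clock: 8.02
tcp_pos: [0.5596, -0.0084, 0.1214]
orientation: [-0.002, -0.061, 0.998, 0.0]
wrist_force: [0.2, 0.2, 0.0]
finger_gap: 0.0856
grip_force: 0.0
```

```bash
python3 - <<'E'
from h import *
plan(.458,-.335,.17,187)
s=env.get_state(); p=env.read_camera('wrist')
for t,z in [('ring',.026),('dish_red',.02),('dish_gold',.02)]:
  for d in env.regions_of(t,p)[:1]:
    c=max(cv2.findContours(d['mask'].astype(np.uint8),0,2)[0],key=cv2.contourArea); e=cv2.fitEllipse(c); print(t,np.round(e[0]),np.round(e[1]),ray(p,e[0],z,s).round(4),d['confidence'])
E
```

```text
t 8.03 tcp [ 0.5596 -0.0084  0.1214] yaw -173.0 shift [ 141.  -311.7  -48.4] rotvec [ 0.01 -0.02  0.  ] gap 0.0856 F [0.2 0.2 0. ] grip 0.0 j1,j6 [-0.16 -0.28]
ring [316. 212.] [94. 95.] [ 0.5609 -0.0116  0.026 ] 0.66
dish_red [168. 215.] [ 97. 108.] [ 0.5773 -0.1144  0.02  ] 0.75
dish_gold [463. 208.] [ 98. 110.] [0.5473 0.0903 0.02  ] 0.79
```

Ring placed. Next is the glue.

Request:
move_arm([
  [[28,-56,-30],[0,0,0],-1],
  [[54,-112,-55],[0,0,0],-1],
  [[80,-168,-60],[0,0,0],-1],
  [[106,-226,-60],[0,0,0],-1],
  [[130,-280,-60],[0,0,0],-1],
])

```text
clock: 8.85
tcp_pos: [0.4673, -0.2964, 0.1807]
orientation: [-0.001, -0.061, 0.998, 0.001]
wrist_force: [0.5, -0.4, 0.1]
finger_gap: 0.0858
grip_force: 0.0
```

Request:
move_arm([
  [[11,-32,0],[0,0,0],-1],
  [[11,-32,0],[0,0,0],-1],
  [[11,-32,0],[0,0,0],-1],
])

```text
clock: 9.22
tcp_pos: [0.461, -0.3273, 0.1806]
orientation: [-0.001, -0.061, 0.998, 0.001]
wrist_force: [-0.2, 0.3, -0.3]
finger_gap: 0.0857
grip_force: 0.0
```

```bash
python3 - <<'E'
from h import *
s=env.get_state(); p=env.read_camera('wrist'); save(p,'w3.png')
for d in env.landmark_of('glue',p)[:2]: print(d, proj(p,d['centre'],s))
for d in env.regions_of('glue',p)[:1]:
    v,u=np.nonzero(d['mask']); print(u.min(),u.max(),v.min(),v.max())
plan(.457,-.334,.1,187)
E
```

```text
{'centre': [0.453, -0.3315, -0.0012], 'confidence': 0.78} [316.59628355 175.04026814]
287 337 159 218
t 9.38 tcp [ 0.4618 -0.3268  0.1816] yaw -172.9 shift [ 5.6 -6.6 81.6] rotvec [ 0.01 -0.    0.01] gap 0.0854 F [ 0.1 -0.2  0.4] grip 0.0 j1,j6 [-0.76 -0.88]
```

View pics/w3.png

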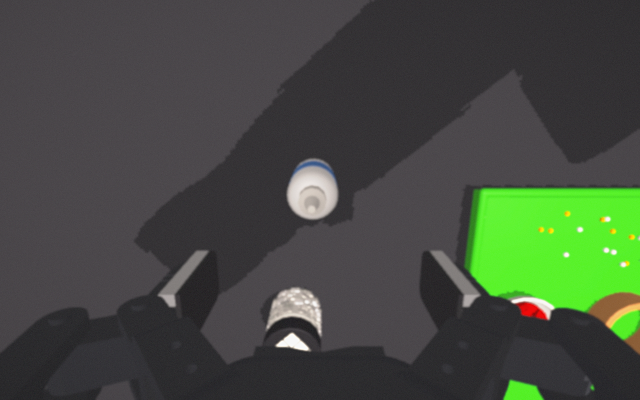

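The glue's nozzle is at (311,208), which matches the estimate (0.457, -0.334).

Request:
move_arm([
  [[5,-6,10],[0,0,0],-1],
  [[5,-6,60],[0,0,0],-1],
  [[5,-6,110],[0,0,0],-1],
  [[5,-6,130],[0,0,0],-1],
  [[5,-6,132],[0,0,0],-1],
])

```text
clock: 10.0
tcp_pos: [0.456, -0.3334, 0.0478]
orientation: [-0.001, -0.061, 0.998, 0.002]
wrist_force: [-0.1, -0.4, 0.9]
finger_gap: 0.0852
grip_force: 0.0
```

Request:
move_arm([
  [[0,0,0],[0,0,0],1],
  [[0,0,0],[0,0,0],1],
  [[0,0,0],[0,0,0],1],
  [[0,0,0],[0,0,0],1],
  [[0,0,0],[0,0,0],1],
], squeeze=30)

```text
clock: 10.62
tcp_pos: [0.4581, -0.3355, 0.0514]
orientation: [0.001, -0.061, 0.998, -0.001]
wrist_force: [-0.4, 0.9, 5.6]
finger_gap: 0.0367
grip_force: 30.0
```

Request:
move_arm([
  [[0,0,-30],[0,0,0],1],
  [[0,0,-80],[0,0,0],1],
  [[0,0,-100],[0,0,0],1],
])

```text
clock: 11.0
tcp_pos: [0.4584, -0.3359, 0.1531]
orientation: [0.001, -0.061, 0.998, -0.002]
wrist_force: [-0.2, 0.6, -2.2]
finger_gap: 0.037
grip_force: 30.5
```

```bash
python3 - <<'E'
from h import *
plan(.6485,.003,.15,187)
s=env.get_state(); p=env.read_camera('wrist'); save(p,'w4.png')
E
```

```text
t 11.0 tcp [ 0.4584 -0.3359  0.1531] yaw -173.0 shift [-230.1  313.2    2.6] rotvec [-0.02  0.02  0.  ] gap 0.037 F [-0.2  0.6 -2.2] grip 30.5 j1,j6 [-0.77 -0.9 ]
```

View pics/w4.png

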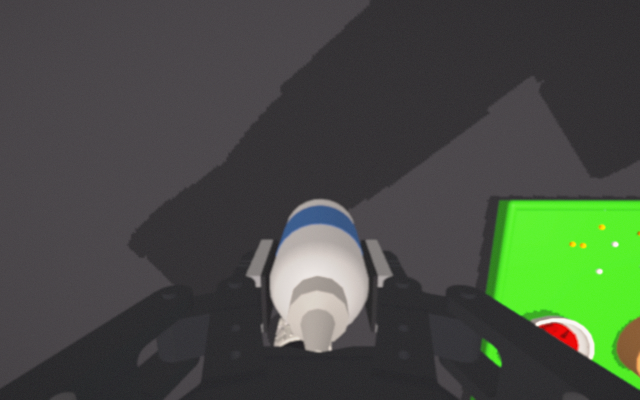

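The glue is held upright between the pads at (318,270). I carry it to the spot behind the tray middle.

Request:
move_arm([
  [[-20,56,-20],[0,0,0],1],
  [[-55,102,-20],[0,0,0],1],
  [[-92,148,-20],[0,0,0],1],
  [[-128,194,-20],[0,0,0],1],
  [[-164,240,-20],[0,0,0],1],
])

```text
clock: 11.68
tcp_pos: [0.5913, -0.0749, 0.1692]
orientation: [-0.0, -0.061, 0.998, -0.0]
wrist_force: [0.7, -0.9, -0.3]
finger_gap: 0.0371
grip_force: 30.6
```

Request:
move_arm([
  [[-34,40,0],[0,0,0],1],
  [[-66,73,10],[0,0,0],1],
  [[-66,73,20],[0,0,0],1],
  [[-66,73,20],[0,0,0],1],
])

```text
clock: 12.18
tcp_pos: [0.6459, 0.004, 0.1478]
orientation: [-0.002, -0.061, 0.998, 0.0]
wrist_force: [-0.5, -0.2, -0.9]
finger_gap: 0.0374
grip_force: 30.6
```

```bash
python3 - <<'E'
from h import *
plan(.6485,.003,.0555,187)
E
```

```text
t 12.18 tcp [0.6459 0.004  0.1478] yaw -173.0 shift [-2.8 -1.3 92.3] rotvec [ 0.   -0.02  0.  ] gap 0.0374 F [-0.5 -0.2 -0.9] grip 30.6 j1,j6 [-0.12 -0.24]
```

Request:
move_arm([
  [[-2,-1,40],[0,0,0],1],
  [[-2,-1,75],[0,0,0],1],
  [[-2,-1,88],[0,0,0],1],
  [[-2,-1,92],[0,0,0],1],
  [[-2,-1,93],[0,0,0],1],
])

```text
clock: 12.8
tcp_pos: [0.6503, 0.0026, 0.0582]
orientation: [0.001, -0.061, 0.998, -0.0]
wrist_force: [-0.4, 0.6, -0.7]
finger_gap: 0.0367
grip_force: 30.6
```

Request:
move_arm([
  [[0,0,0],[0,0,0],1],
  [[0,0,0],[0,0,0],-0.6],
  [[0,0,0],[0,0,0],-1],
  [[0,0,0],[0,0,0],-1],
  [[0,0,0],[0,0,0],-1],
])

```text
clock: 13.42
tcp_pos: [0.6496, 0.0032, 0.057]
orientation: [0.0, -0.061, 0.998, -0.0]
wrist_force: [0.2, 0.6, -0.1]
finger_gap: 0.0854
grip_force: 0.0
```

Request:
move_arm([
  [[0,0,-20],[0,0,0],-1],
  [[0,0,-60],[0,0,0],-1],
  [[0,0,-120],[0,0,0],-1],
  [[0,0,-140],[0,0,0],-1],
])

```text
clock: 13.92
tcp_pos: [0.6514, 0.0029, 0.2016]
orientation: [0.003, -0.061, 0.998, -0.001]
wrist_force: [0.1, 0.0, -0.9]
finger_gap: 0.0851
grip_force: 0.0
```

```bash
python3 - <<'E'
from h import *
p=env.read_camera('top')
for d in env.landmark_of('glue',p)[:2]: print(d)
plan(.593,.334,.2,187)
E
```

```text
t 14.03 tcp [0.6513 0.0029 0.2006] yaw -173.0 shift [ 1.740e+01  3.357e+02 -1.000e-01] rotvec [-0.01  0.04  0.  ] gap 0.0855 F [ 0.4 -0.1 -0.2] grip 0.0 j1,j6 [-0.12 -0.24]
```

Request:
move_arm([
  [[3,60,0],[0,0,0],-1],
  [[6,120,0],[0,0,0],-1],
  [[9,180,0],[0,0,0],-1],
  [[12,240,0],[0,0,0],-1],
  [[15,300,0],[0,0,0],-1],
])

```text
clock: 14.65
tcp_pos: [0.5967, 0.3006, 0.1948]
orientation: [-0.001, -0.061, 0.998, -0.0]
wrist_force: [0.4, -0.7, -0.3]
finger_gap: 0.0855
grip_force: 0.0
```

Request:
move_arm([
  [[3,35,0],[0,0,0],-1],
  [[3,35,0],[0,0,0],-1],
  [[3,35,0],[0,0,0],-1],
])

```text
clock: 15.02
tcp_pos: [0.5902, 0.3328, 0.1954]
orientation: [-0.001, -0.061, 0.998, -0.001]
wrist_force: [0.9, 1.4, -0.5]
finger_gap: 0.0851
grip_force: 0.0
```

```bash
python3 - <<'E'
from h import *
s=env.get_state(); p=env.read_camera('wrist'); save(p,'w5.png')
for t in ['jar_gold','jar_red','glue','globe']:
    for d in env.landmark_of(t,p)[:2]: print(t,np.round(d['centre'],4),round(d['confidence'],2), proj(p,d['centre'],s).round())
plan(.593,.334,.05,187)
E
```

```text
jar_gold [ 5.421e-01  4.409e-01 -4.000e-04] 0.71 [441. 145.]
jar_red [5.447e-01 4.395e-01 3.000e-04] 0.73 [439. 148.]
globe [ 4.590e-01  3.371e-01 -2.000e-04] 0.96 [344.  35.]
t 15.28 tcp [0.5912 0.3321 0.1969] yaw -173.1 shift [ -2.    1.7 146.9] rotvec [-0.   -0.   -0.01] gap 0.0855 F [-0.9  0.3 -0. ] grip 0.0 j1,j6 [0.39 0.27]
```

View pics/w5.png

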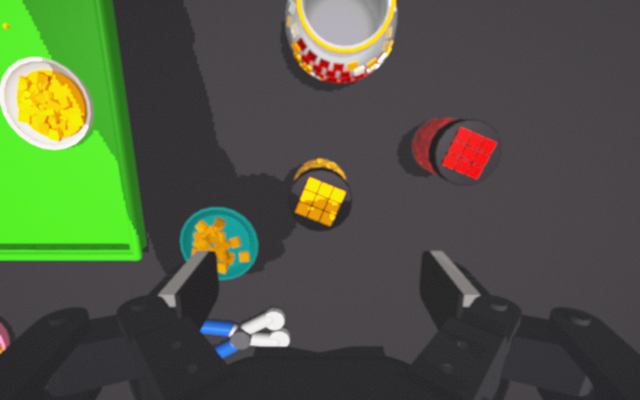

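The gold lid's centre is at (320,201) and the red lid's at (468,154). The turquoise dish at (219,243) is only 16 mm high, so it is no obstacle.

```bash
python3 - <<'E'
from h import *
s=env.get_state(); p=env.read_camera('wrist')
for n,c in [('gold',(320,201)),('red',(468,154)),('globe_rim',(345,3))]: print(n,ray(p,c,.069 if n!='globe_rim' else .094,s).round(4))
g=ray(p,(320,201),.069,s); plan(g[0],g[1],.045,187)
E
```

```text
gold [0.5934 0.3317 0.069 ]
red [0.5439 0.4371 0.069 ]
globe_rim [0.462  0.3308 0.094 ]
t 15.32 tcp [0.5912 0.3323 0.197 ] yaw -173.1 shift [ -2.   -0.9 152. ] rotvec [-0.    0.   -0.01] gap 0.0852 F [-0.6  0.1 -1.2] grip 0.0 j1,j6 [0.39 0.27]
```

Request:
move_arm([
  [[-2,0,50],[0,0,0],-1],
  [[-2,0,100],[0,0,0],-1],
  [[-2,0,140],[0,0,0],-1],
  [[-2,0,152],[0,0,0],-1],
  [[-2,0,152],[0,0,0],-1],
])

```text
clock: 15.95
tcp_pos: [0.5928, 0.3333, 0.045]
orientation: [-0.0, -0.061, 0.998, -0.0]
wrist_force: [-0.2, 1.7, -0.1]
finger_gap: 0.0855
grip_force: 0.0
```

Request:
move_arm([
  [[0,0,0],[0,0,0],1],
  [[0,0,0],[0,0,0],1],
  [[0,0,0],[0,0,0],1],
  [[0,0,0],[0,0,0],1],
  [[0,0,0],[0,0,0],1],
], squeeze=40)

```text
clock: 16.58
tcp_pos: [0.5942, 0.3341, 0.0473]
orientation: [0.002, -0.061, 0.998, 0.0]
wrist_force: [-0.6, -0.3, 6.3]
finger_gap: 0.0487
grip_force: 41.9
```

Request:
move_arm([
  [[0,0,-30],[0,0,0],1],
  [[0,0,-80],[0,0,0],1],
  [[0,0,-110],[0,0,0],1],
  [[0,0,-110],[0,0,0],1],
])

```text
clock: 17.08
tcp_pos: [0.5944, 0.3345, 0.1584]
orientation: [0.003, -0.061, 0.998, 0.001]
wrist_force: [0.5, -0.1, -2.4]
finger_gap: 0.0491
grip_force: 42.0
```

```bash
python3 - <<'E'
from h import *
plan(.637,.1035,.15,187)
E
```

```text
t 17.07 tcp [0.5944 0.3345 0.1584] yaw -173.0 shift [ -14.  -234.5    8.1] rotvec [0.01 0.03 0.  ] gap 0.0491 F [ 0.5 -0.1 -2.4] grip 42.0 j1,j6 [0.4  0.27]
```

Request:
move_arm([
  [[-4,-60,0],[0,0,0],1],
  [[-8,-120,0],[0,0,0],1],
  [[-11,-180,0],[0,0,0],1],
  [[-14,-234,0],[0,0,0],1],
  [[-14,-234,20],[0,0,0],1],
])

```text
clock: 17.7
tcp_pos: [0.6364, 0.0987, 0.1344]
orientation: [0.001, -0.058, 0.998, -0.0]
wrist_force: [0.5, 0.8, -3.5]
finger_gap: 0.0493
grip_force: 42.5
```

```bash
python3 - <<'E'
from h import *
s=env.get_state(); p=env.read_camera('wrist')
for d in env.regions_of('dish_gold',p)[:2]:
    c=max(cv2.findContours(d['mask'].astype(np.uint8),0,2)[0],key=cv2.contourArea); e=cv2.fitEllipse(c); print(np.round(e[0]),np.round(e[1]),ray(p,e[0],.02,s).round(4),d['confidence'])
plan(.637,.1035,.0525,187)
E
```

```text
[324.  73.] [111. 119.] [0.547  0.0901 0.02  ] 0.88
[177. 383.] [28. 70.] [ 0.8105 -0.0056  0.02  ] 0.8
t 17.8 tcp [0.6328 0.1016 0.1309] yaw -173.1 shift [-5.   1.3 78.4] rotvec [ 0.   -0.04 -0.01] gap 0.0492 F [-1.1 -0.4 -2.6] grip 42.4 j1,j6 [ 0.03 -0.09]
```

Request:
move_arm([
  [[-2,0,40],[0,0,0],1],
  [[-2,0,65],[0,0,0],1],
  [[-2,0,76],[0,0,0],1],
  [[-2,0,80],[0,0,0],1],
  [[-2,0,81],[0,0,0],1],
])

```text
clock: 18.42
tcp_pos: [0.6377, 0.1037, 0.0547]
orientation: [0.001, -0.061, 0.998, -0.0]
wrist_force: [0.7, 0.3, -1.6]
finger_gap: 0.0494
grip_force: 42.4
```

Request:
move_arm([
  [[0,0,0],[0,0,0],1],
  [[0,0,0],[0,0,0],-0.6],
  [[0,0,0],[0,0,0],-1],
  [[0,0,0],[0,0,0],-1],
  [[0,0,-10],[0,0,0],-1],
])

```text
clock: 19.05
tcp_pos: [0.6365, 0.1033, 0.0636]
orientation: [-0.001, -0.061, 0.998, -0.0]
wrist_force: [-0.5, -0.4, 0.1]
finger_gap: 0.0852
grip_force: 0.0
```

Request:
move_arm([
  [[0,0,-50],[0,0,0],-1],
  [[0,0,-110],[0,0,0],-1],
  [[0,0,-130],[0,0,0],-1],
])

```text
clock: 19.42
tcp_pos: [0.6393, 0.1035, 0.1997]
orientation: [0.004, -0.061, 0.998, -0.0]
wrist_force: [1.7, 0.1, -0.3]
finger_gap: 0.0855
grip_force: 0.0
```

```bash
python3 - <<'E'
from h import *
plan(.5435,.4375,.17,187)
E
```

```text
t 19.43 tcp [0.6393 0.1035 0.1997] yaw -173.0 shift [ 54.5 343.2  29. ] rotvec [-0.    0.04  0.  ] gap 0.0855 F [ 1.7  0.1 -0.3] grip 0.0 j1,j6 [ 0.04 -0.09]
```

Request:
move_arm([
  [[9,60,0],[0,0,0],-1],
  [[18,120,0],[0,0,0],-1],
  [[27,180,0],[0,0,0],-1],
  [[36,240,0],[0,0,0],-1],
  [[46,300,0],[0,0,0],-1],
])

```text
clock: 20.05
tcp_pos: [0.5544, 0.3973, 0.195]
orientation: [0.001, -0.061, 0.998, 0.0]
wrist_force: [0.4, 0.6, -0.1]
finger_gap: 0.0853
grip_force: 0.0
```

Request:
move_arm([
  [[8,43,0],[0,0,0],-1],
  [[8,43,30],[0,0,0],-1],
  [[8,43,50],[0,0,0],-1],
  [[8,43,50],[0,0,0],-1],
])

```text
clock: 20.55
tcp_pos: [0.5405, 0.4368, 0.1425]
orientation: [-0.002, -0.061, 0.998, -0.001]
wrist_force: [0.3, 0.2, -0.3]
finger_gap: 0.0856
grip_force: 0.0
```

```bash
python3 - <<'E'
from h import *
s=env.get_state(); p=env.read_camera('wrist')
for d in env.regions_of('jar_red',p)[:2]:
    m=d['mask']; v,u=np.nonzero(m); print('mask',u.min(),u.max(),v.min(),v.max(),d['confidence'])
h=cv2.cvtColor(p['pixels'],cv2.COLOR_RGB2HSV); 
for d in env.landmark_of('jar_red',p)[:2]: print(np.round(d['centre'],4),d['confidence'],proj(p,[.5435,.4375,.069],s))
plan(.5435,.438,.045,187)
E
```

```text
mask 282 362 167 258 0.86
[ 5.443e-01  4.406e-01 -2.000e-04] 0.56 [322.1192379  225.77284093]
t 20.7 tcp [0.5424 0.4374 0.1455] yaw -173.0 shift [ -1.    0.4 100.5] rotvec [ 0.    0.01 -0.  ] gap 0.0856 F [ 0.4  0.  -0.6] grip 0.0 j1,j6 [0.56 0.44]
```

Aligned. Now I descend and grasp.

Request:
move_arm([
  [[-1,1,50],[0,0,0],-1],
  [[-1,1,90],[0,0,0],-1],
  [[-1,1,100],[0,0,0],-1],
  [[-1,1,100],[0,0,0],-1],
])

```text
clock: 21.2
tcp_pos: [0.5431, 0.4384, 0.0449]
orientation: [0.0, -0.061, 0.998, 0.0]
wrist_force: [-0.0, 0.6, 0.4]
finger_gap: 0.0857
grip_force: 0.0
```

Request:
move_arm([
  [[0,0,0],[0,0,0],1],
  [[0,0,0],[0,0,0],1],
  [[0,0,0],[0,0,0],1],
  [[0,0,0],[0,0,0],1],
  [[0,0,0],[0,0,0],1],
], squeeze=40)

```text
clock: 21.82
tcp_pos: [0.5438, 0.4391, 0.0462]
orientation: [0.002, -0.061, 0.998, 0.001]
wrist_force: [-0.4, -0.6, 6.3]
finger_gap: 0.0492
grip_force: 42.0
```

Request:
move_arm([
  [[0,0,-30],[0,0,0],1],
  [[0,0,-80],[0,0,0],1],
  [[0,0,-130],[0,0,0],1],
  [[0,0,-160],[0,0,0],1],
  [[0,0,-160],[0,0,0],1],
])

```text
clock: 22.45
tcp_pos: [0.5438, 0.4392, 0.2072]
orientation: [0.003, -0.061, 0.998, 0.001]
wrist_force: [-0.2, 0.3, -2.9]
finger_gap: 0.0489
grip_force: 42.1
```

```bash
python3 - <<'E'
from h import *
plan(.6655,-.1025,.2,187)
E
```

```text
t 22.45 tcp [0.5438 0.4392 0.2072] yaw -173.0 shift [ -54.5 -552.5    6.2] rotvec [0.01 0.03 0.  ] gap 0.0489 F [-0.2  0.3 -2.9] grip 42.1 j1,j6 [0.56 0.44]
```

Request:
move_arm([
  [[-6,-60,0],[0,0,0],1],
  [[-12,-120,0],[0,0,0],1],
  [[-18,-180,0],[0,0,0],1],
  [[-24,-240,0],[0,0,0],1],
  [[-30,-300,0],[0,0,0],1],
])

```text
clock: 23.08
tcp_pos: [0.608, 0.1423, 0.2013]
orientation: [-0.002, -0.061, 0.998, -0.0]
wrist_force: [0.6, 0.6, -2.3]
finger_gap: 0.0492
grip_force: 42.4
```

Request:
move_arm([
  [[-6,-60,0],[0,0,0],1],
  [[-12,-120,0],[0,0,0],1],
  [[-18,-180,0],[0,0,0],1],
  [[-24,-240,0],[0,0,0],1],
  [[-25,-252,0],[0,0,0],1],
])

```text
clock: 23.7
tcp_pos: [0.664, -0.107, 0.2007]
orientation: [-0.002, -0.059, 0.998, 0.0]
wrist_force: [-0.9, 1.1, -2.1]
finger_gap: 0.0489
grip_force: 42.6
```

Request:
move_arm([
  [[0,0,40],[0,0,0],1],
  [[0,0,70],[0,0,0],1],
  [[0,0,70],[0,0,0],1],
])

```text
clock: 24.08
tcp_pos: [0.6613, -0.1013, 0.1291]
orientation: [-0.004, -0.062, 0.998, 0.002]
wrist_force: [-0.9, -0.7, -0.9]
finger_gap: 0.0491
grip_force: 42.5
```

```bash
python3 - <<'E'
from h import *
s=env.get_state(); p=env.read_camera('wrist')
for d in env.regions_of('dish_red',p)[:1]:
    c=max(cv2.findContours(d['mask'].astype(np.uint8),0,2)[0],key=cv2.contourArea); e=cv2.fitEllipse(c); print(np.round(e[0]),np.round(e[1]),ray(p,e[0],.02,s).round(4),d['confidence'])
plan(.6655,-.1025,.051,187)
E
```

```text
[317.  82.] [112. 120.] [ 0.5776 -0.1143  0.02  ] 0.61
t 24.18 tcp [ 0.6641 -0.1021  0.1335] yaw -172.9 shift [-1.5 -0.7 82.5] rotvec [ 0.   -0.01  0.01] gap 0.049 F [ 0.2 -0.2 -1.9] grip 42.5 j1,j6 [-0.27 -0.4 ]
```

Request:
move_arm([
  [[-1,-1,40],[0,0,0],1],
  [[-1,-1,66],[0,0,0],1],
  [[-1,-1,78],[0,0,0],1],
  [[-1,-1,82],[0,0,0],1],
  [[-1,-1,82],[0,0,0],1],
])

```text
clock: 24.8
tcp_pos: [0.6665, -0.1038, 0.0532]
orientation: [0.001, -0.061, 0.998, -0.0]
wrist_force: [-0.0, -0.4, -1.9]
finger_gap: 0.0491
grip_force: 42.6
```

```bash
python3 - <<'E'
from h import *
plan(.6655,-.1025,.051,187)
E
```

```text
t 24.8 tcp [ 0.6665 -0.1038  0.0532] yaw -173.0 shift [0.9 1.4 2.2] rotvec [-0.    0.01  0.  ] gap 0.0491 F [-0.  -0.4 -1.9] grip 42.6 j1,j6 [-0.27 -0.4 ]
```

Request:
move_arm([
  [[0,1,2],[0,0,0],1],
  [[0,1,2],[0,0,0],1],
  [[0,1,2],[0,0,0],-0.6],
  [[0,1,2],[0,0,0],-1],
  [[0,1,2],[0,0,0],-1],
])

```text
clock: 25.42
tcp_pos: [0.6658, -0.1028, 0.0503]
orientation: [0.0, -0.061, 0.998, -0.0]
wrist_force: [0.1, 0.5, 0.3]
finger_gap: 0.085
grip_force: 0.0
```

Request:
move_arm([
  [[0,0,-10],[0,0,0],-1],
  [[0,0,-50],[0,0,0],-1],
  [[0,0,-110],[0,0,0],-1],
  [[0,0,-160],[0,0,0],-1],
  [[0,0,-160],[0,0,0],-1],
])

```text
clock: 26.05
tcp_pos: [0.6683, -0.1034, 0.2168]
orientation: [0.005, -0.061, 0.998, -0.002]
wrist_force: [0.2, -0.6, -0.6]
finger_gap: 0.0855
grip_force: 0.0
```

```bash
python3 - <<'E'
from h import *
plan(.485,.333,.21,187)
E
```

```text
t 26.05 tcp [ 0.6683 -0.1034  0.2168] yaw -173.0 shift [128.7 455.6   3.6] rotvec [-0.02  0.06  0.  ] gap 0.0855 F [ 0.2 -0.6 -0.6] grip 0.0 j1,j6 [-0.27 -0.39]
```

Next is the globe.

Request:
move_arm([
  [[16,58,0],[0,0,0],-1],
  [[32,116,0],[0,0,0],-1],
  [[48,174,0],[0,0,0],-1],
  [[64,232,0],[0,0,0],-1],
  [[82,290,0],[0,0,0],-1],
])

```text
clock: 26.68
tcp_pos: [0.5475, 0.1766, 0.2094]
orientation: [-0.0, -0.061, 0.998, -0.0]
wrist_force: [1.2, -0.1, -0.4]
finger_gap: 0.0856
grip_force: 0.0
```

Request:
move_arm([
  [[16,58,0],[0,0,0],-1],
  [[32,116,0],[0,0,0],-1],
  [[46,165,0],[0,0,0],-1],
  [[46,165,0],[0,0,0],-1],
  [[46,165,0],[0,0,0],-1],
])

```text
clock: 27.3
tcp_pos: [0.4826, 0.333, 0.2094]
orientation: [-0.0, -0.062, 0.998, -0.0]
wrist_force: [0.2, 0.2, 0.0]
finger_gap: 0.0858
grip_force: 0.0
```

```bash
python3 - <<'E'
from h import *
s=env.get_state(); p=env.read_camera('wrist'); save(p,'w6.png')
for d in env.landmark_of('globe',p)[:1]: print(np.round(d['centre'],4),d['confidence'],proj(p,np.array(d['centre'])+[0,0,.094],s))
plan(.459,.334,.15,187)
E
```

```text
[0.4562 0.3357 0.0005] 0.68 [329.34054075 168.30318542]
t 27.4 tcp [0.4833 0.3322 0.2096] yaw -173.1 shift [23.9  4.8 59.6] rotvec [-0.   -0.   -0.01] gap 0.0854 F [ 1.   0.5 -0. ] grip 0.0 j1,j6 [0.47 0.34]
```

View pics/w6.png

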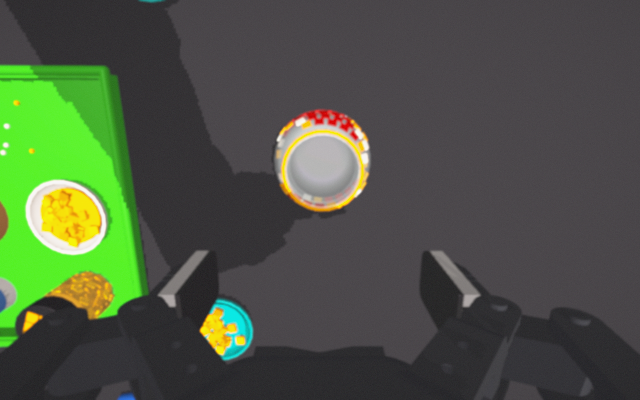

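The globe's rim centre is at about (322,170), and it stands clear of everything. I measure it and check the placed jars.

```bash
python3 - <<'E'
from h import *
s=env.get_state(); p=env.read_camera('wrist')
g=ray(p,(322,170),.094,s); print(g.round(4)); plan(g[0],g[1],.13,187)
E
```

```text
[0.459  0.3299 0.094 ]
t 27.45 tcp [0.4835 0.332  0.2097] yaw -173.1 shift [24.6  0.9 79.7] rotvec [-0.   -0.   -0.01] gap 0.0855 F [-0.5  0.4 -0.1] grip 0.0 j1,j6 [0.47 0.34]
```

Request:
move_arm([
  [[25,3,20],[0,0,0],-1],
  [[25,3,60],[0,0,0],-1],
  [[25,3,70],[0,0,0],-1],
  [[25,3,70],[0,0,0],-1],
])

```text
clock: 27.95
tcp_pos: [0.4581, 0.3323, 0.1397]
orientation: [-0.001, -0.06, 0.998, -0.0]
wrist_force: [-0.3, 0.3, 0.0]
finger_gap: 0.085
grip_force: 0.0
```

```bash
python3 - <<'E'
from h import *
s=env.get_state(); p=env.read_camera('wrist'); save(p,'w7.png')
print(proj(p,[.458,.332,.094],s)); plan(.458,.332,.092,187)
E
```

```text
[321.13477554 236.96548857]
t 28.0 tcp [0.4587 0.3328 0.1407] yaw -173.1 shift [ 0.8 -0.8 48.7] rotvec [ 0.    0.   -0.01] gap 0.0854 F [-0.2 -0.4  0. ] grip 0.0 j1,j6 [0.49 0.36]
```

View pics/w7.png

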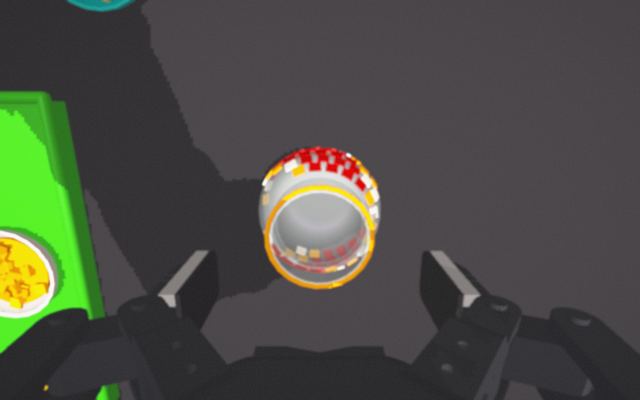

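The rim centre is at (320,237), where it was predicted to be. I descend and grip.

Request:
move_arm([
  [[0,0,25],[0,0,0],-1],
  [[0,0,44],[0,0,0],-1],
  [[0,0,49],[0,0,0],-1],
  [[0,0,49],[0,0,0],-1],
])

```text
clock: 28.5
tcp_pos: [0.4585, 0.3334, 0.0919]
orientation: [0.001, -0.061, 0.998, 0.0]
wrist_force: [0.2, -0.8, 0.4]
finger_gap: 0.0857
grip_force: 0.0
```

Request:
move_arm([
  [[0,0,0],[0,0,0],1],
  [[0,0,0],[0,0,0],1],
  [[0,0,0],[0,0,0],1],
  [[0,0,0],[0,0,0],1],
  [[0,0,0],[0,0,0],1],
], squeeze=40)

```text
clock: 29.12
tcp_pos: [0.4587, 0.3336, 0.0925]
orientation: [0.001, -0.061, 0.998, 0.0]
wrist_force: [-0.2, -1.3, 5.2]
finger_gap: 0.0569
grip_force: 42.4
```

Request:
move_arm([
  [[0,0,-2],[0,0,0],1],
  [[0,0,-10],[0,0,0],1],
  [[0,0,-25],[0,0,0],1],
  [[0,0,-45],[0,0,0],1],
  [[0,0,-65],[0,0,0],1],
])

```text
clock: 29.75
tcp_pos: [0.4579, 0.3333, 0.1574]
orientation: [0.0, -0.061, 0.998, 0.0]
wrist_force: [0.9, -0.3, -1.6]
finger_gap: 0.0566
grip_force: 42.8
```

```bash
python3 - <<'E'
from h import *
s=env.get_state(); p=env.read_camera('wrist'); save(p,'w8.png')
plan(.561,-.009,.18,187)
E
```

```text
t 29.8 tcp [0.4592 0.334  0.1604] yaw -173.0 shift [ -59.2 -352.8  -19.9] rotvec [0.01 0.03 0.  ] gap 0.0563 F [1.1 0.9 0.4] grip 42.8 j1,j6 [0.49 0.36]
```

View pics/w8.png

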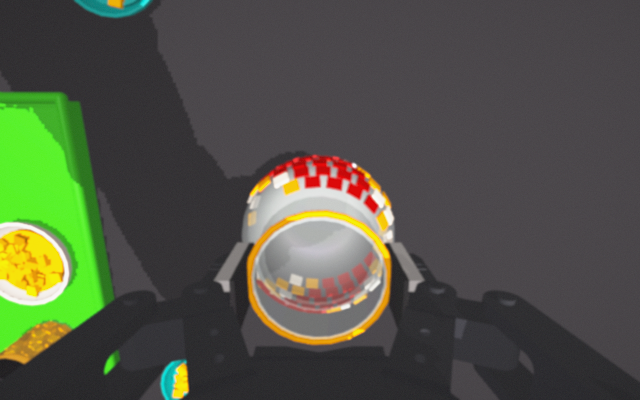

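The globe is held upright, with its rim at (320,276). I move over the tray.

```bash
python3 - <<'E'
from h import *
s=env.get_state(); p=env.read_camera('wrist')
g=ray(p,(320,276),s['tcp_pos'][2]+.002,s); print('rim-tcp',(g-s['tcp_pos']).round(4))
E
```

```text
rim-tcp [-0.0018 -0.0013  0.002 ]
```

Request:
move_arm([
  [[-6,-40,-20],[0,0,0],1],
  [[-16,-95,-30],[0,0,0],1],
  [[-26,-150,-30],[0,0,0],1],
  [[-35,-205,-30],[0,0,0],1],
  [[-43,-260,-30],[0,0,0],1],
])

```text
clock: 30.48
tcp_pos: [0.5324, 0.0787, 0.1858]
orientation: [0.0, -0.061, 0.998, -0.0]
wrist_force: [-0.3, -0.1, -1.8]
finger_gap: 0.0564
grip_force: 43.2
```

Request:
move_arm([
  [[-7,-50,0],[0,0,0],1],
  [[-14,-82,0],[0,0,0],1],
  [[-17,-92,0],[0,0,0],1],
  [[-17,-92,0],[0,0,0],1],
  [[-17,-92,0],[0,0,0],1],
])

```text
clock: 31.1
tcp_pos: [0.5598, -0.0077, 0.1858]
orientation: [-0.0, -0.062, 0.998, 0.0]
wrist_force: [-0.4, 0.5, -1.7]
finger_gap: 0.0564
grip_force: 43.3
```

```bash
python3 - <<'E'
from h import *
s=env.get_state(); p=env.read_camera('wrist'); save(p,'w9.png')
plan(.561,-.009,.13,187)
for d in env.regions_of('ring',p)[:1]:
    v,u=np.nonzero(d['mask']); print(u.min(),u.max(),v.min(),v.max(),d['confidence'])
c='top'; p=env.read_camera(c)
for t in ['jar_red','jar_gold','glue','globe','ring','jar_white']:
    for d in env.landmark_of(t,p)[:2]: print(c,t,np.round(d['centre'],3),round(d['confidence'],2))
E
```

```text
t 31.15 tcp [ 0.5598 -0.0076  0.1859] yaw -172.9 shift [-1.  -1.6 55.9] rotvec [ 0.   -0.    0.01] gap 0.0566 F [ 0.8  0.6 -0.6] grip 43.3 j1,j6 [-0.16 -0.28]
300 327 153 157 0.48
top jar_red [ 0.664 -0.1    0.004] 0.85
top jar_gold [0.639 0.102 0.007] 0.82
top jar_white [ 0.595 -0.339  0.002] 0.77
```

View pics/w9.png

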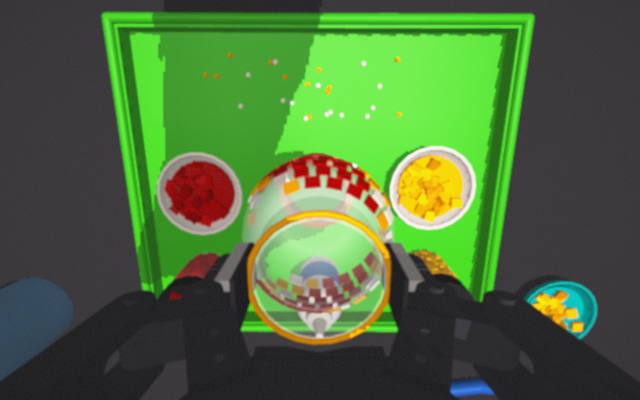

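The globe is above the ring, and the jars and glue stand behind their places. The jars read (0.664,-0.100) and (0.639,0.102) from the top camera. I lower slowly.

Request:
move_arm([
  [[-2,-1,25],[0,0,0],1],
  [[-2,-1,50],[0,0,0],1],
  [[-2,-1,62],[0,0,0],1],
  [[-2,-1,68],[0,0,0],1],
  [[-2,-1,68],[0,0,0],1],
])

```text
clock: 32.17
tcp_pos: [0.5626, -0.0097, 0.1181]
orientation: [0.0, -0.061, 0.998, -0.0]
wrist_force: [-0.0, -0.0, -1.3]
finger_gap: 0.0567
grip_force: 43.3
```

Request:
move_arm([
  [[0,0,2],[0,0,0],1],
  [[0,0,4],[0,0,0],1],
  [[0,0,6],[0,0,0],1],
  [[0,0,6],[0,0,0],1],
])

```text
clock: 32.67
tcp_pos: [0.5623, -0.0096, 0.1119]
orientation: [-0.0, -0.061, 0.998, -0.0]
wrist_force: [-0.2, -0.2, -2.2]
finger_gap: 0.0565
grip_force: 43.3
```

```bash
python3 - <<'E'
from h import *
plan(.5615,-.0085,.1085,187)
p=env.read_camera('side'); save(p,'s1.png'); cv2.imwrite('pics/s1c.png',cv2.resize(cv2.cvtColor(p['pixels'][120:280,240:420],cv2.COLOR_RGB2BGR),None,fx=4,fy=3.75,interpolation=cv2.INTER_CUBIC))
E
```

```text
t 32.67 tcp [ 0.5623 -0.0096  0.1119] yaw -173.0 shift [0.7 1.2 3.4] rotvec [-0. -0.  0.] gap 0.0565 F [-0.2 -0.2 -2.2] grip 43.3 j1,j6 [-0.16 -0.28]
```

View pics/s1c.png

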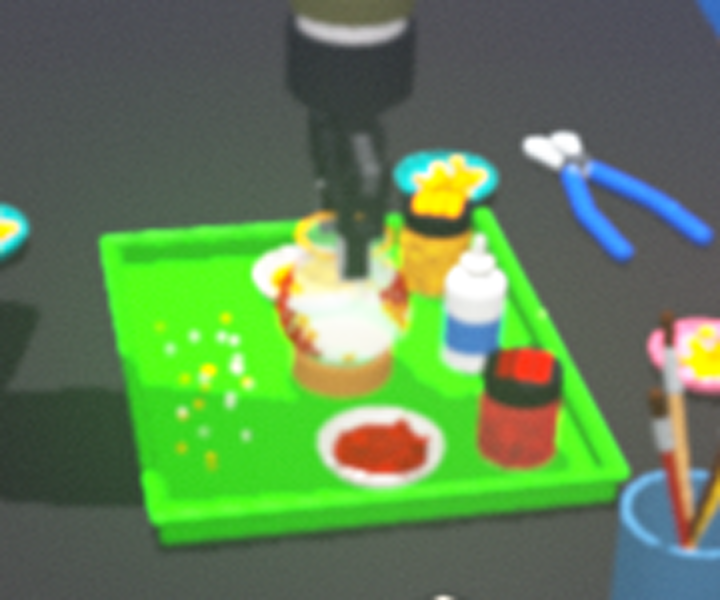

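The globe's foot is in the ring at crop (343,370), and the jars and glue stand upright. I lower the last 3 to 4 mm to contact.

Request:
move_arm([
  [[1,1,1],[0,0,0],1],
  [[1,1,2],[0,0,0],1],
  [[1,1,3],[0,0,0],1],
  [[1,1,3],[0,0,0],1],
])

```text
clock: 33.22
tcp_pos: [0.5613, -0.0088, 0.1089]
orientation: [-0.0, -0.061, 0.998, -0.0]
wrist_force: [0.1, 0.5, -0.7]
finger_gap: 0.0563
grip_force: 43.3
```

```bash
python3 - <<'E'
from h import *
plan(.5615,-.0085,.1085,187)
E
```

```text
t 33.23 tcp [ 0.5613 -0.0088  0.1089] yaw -173.0 shift [-0.2  0.2  0.4] rotvec [-0. -0.  0.] gap 0.0563 F [ 0.1  0.5 -0.7] grip 43.3 j1,j6 [-0.16 -0.28]
```

Request:
move_arm([
  [[0,0,1],[0,0,0],1],
  [[0,0,1.5],[0,0,0],1],
  [[0,0,1.5],[0,0,0],1],
])

```text
clock: 33.6
tcp_pos: [0.5618, -0.0087, 0.1087]
orientation: [0.001, -0.061, 0.998, -0.0]
wrist_force: [-1.4, 0.2, 6.1]
finger_gap: 0.0568
grip_force: 43.8
```

Contact: 6 N upward, so it is seated. I release gently and back off straight up.

Request:
move_arm([
  [[0,0,0],[0,0,0],0],
  [[0,0,0],[0,0,0],-0.7],
  [[0,0,0],[0,0,0],-1],
  [[0,0,0],[0,0,0],-1],
  [[0,0,-5],[0,0,0],-1],
])

```text
clock: 34.22
tcp_pos: [0.5609, -0.0087, 0.1121]
orientation: [-0.001, -0.061, 0.998, 0.0]
wrist_force: [0.4, -0.4, 0.2]
finger_gap: 0.0858
grip_force: 0.0
```

Request:
move_arm([
  [[0,0,-30],[0,0,0],-1],
  [[0,0,-70],[0,0,0],-1],
  [[0,0,-110],[0,0,0],-1],
  [[50,0,-130],[0,0,0],-1],
  [[100,0,-130],[0,0,0],-1],
])

```text
clock: 34.85
tcp_pos: [0.4624, -0.0213, 0.2445]
orientation: [0.002, -0.061, 0.998, -0.001]
wrist_force: [-0.4, -0.4, -0.4]
finger_gap: 0.0852
grip_force: 0.0
```

```bash
python3 - <<'E'
from h import *
plan(.5615,-.0085,.1085,187)
T=np.array([.561,-.007]); a=np.radians(6.9); Rm=np.array([[np.cos(a),np.sin(a)],[-np.sin(a),np.cos(a)]])
for c in ['top','side']:
  p=env.read_camera(c)
  for t in ['ring','globe','jar_red','jar_gold','glue','jar_white','brush_pot','dish_red']:
    for d in env.landmark_of(t,p)[:2]:
      x=np.array(d['centre']); print(c,t,x.round(3),'tray',(Rm@(x[:2]-T)).round(3),round(d['confidence'],2))
  if c=='side': cv2.imwrite('pics/s2c.png',cv2.resize(cv2.cvtColor(p['pixels'][120:280,240:440],cv2.COLOR_RGB2BGR),None,fx=3.75,fy=3.75,interpolation=cv2.INTER_CUBIC))
E
```

```text
t 34.85 tcp [ 0.4624 -0.0213  0.2445] yaw -173.0 shift [-99.4   0.8 136.4] rotvec [-0.01  0.02  0.  ] gap 0.0852 F [-0.4 -0.4 -0.4] grip 0.0 j1,j6 [-0.22 -0.34]
top jar_red [ 0.663 -0.099  0.003] tray [ 0.09  -0.104] 0.73
top jar_gold [0.638 0.106 0.005] tray [0.091 0.103] 0.74
top glue [0.549 0.094 0.003] tray [0.001 0.102] 0.4
top jar_white [ 0.593 -0.336  0.004] tray [-0.008 -0.331] 0.64
top brush_pot [ 0.729 -0.278 -0.   ] tray [ 0.134 -0.289] 0.79
side ring [ 0.566 -0.013  0.003] tray [ 0.005 -0.007] 0.73
side globe [ 0.559 -0.007 -0.001] tray [-0.002  0.   ] 0.62
side globe [ 0.563 -0.009  0.015] tray [ 0.002 -0.003] 0.55
side jar_red [ 0.66  -0.103  0.006] tray [ 0.087 -0.108] 0.67
side jar_gold [0.639 0.107 0.004] tray [0.091 0.104] 0.71
side glue [ 0.649  0.002 -0.   ] tray [ 0.089 -0.001] 0.6
side jar_white [ 0.592 -0.339 -0.002] tray [-0.009 -0.333] 0.85
side brush_pot [ 0.591 -0.336 -0.001] tray [-0.009 -0.33 ] 0.48
side dish_red [ 0.579 -0.111  0.002] tray [ 0.005 -0.105] 0.67
```

View pics/s2c.png

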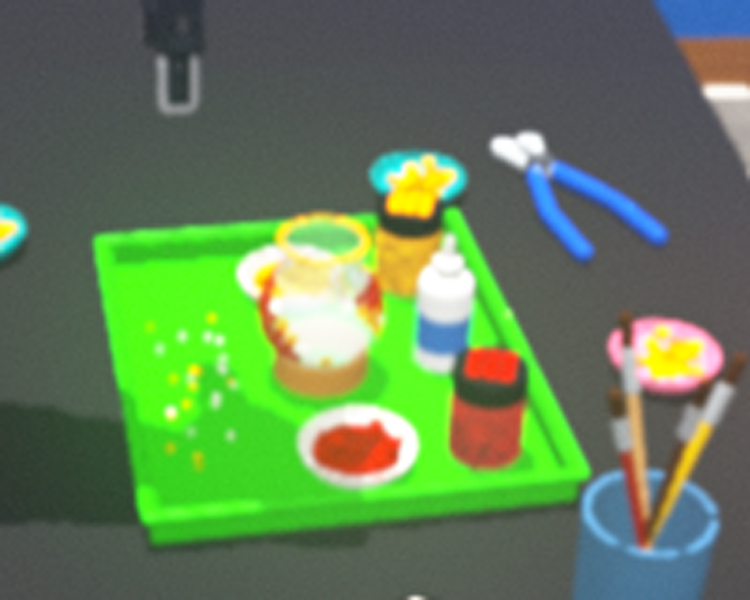

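The globe sits upright in the ring at crop (320,340). The jars and glue are upright behind their places, and the arm is clear.

```bash
python3 -c "
from workcell import env
print(env.hand_in())"
```

```text
the job is handed in; nothing more can be done
None
```

The tray is laid out as asked and handed in at about 35 s of the 128 s allowed. The final camera check agreed with the limits, but the hand-in returned no verdict.

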